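# File the card case in the sprung index box

## Task

Of the three plain cardboard card cases standing on the desk, take the one of middle height and file it in the wooden index box: push the sprung metal follower back with it, stand it upright on the box's floor with a broad face flat against the fixed end wall, and let the follower spring back to hold it there. Then swing the lid over and lower it gently until it is fully shut. Leave everything else on the desk where it stands.

Things in the scene. Friction and masses are not known exactly. Their poses are not given: they have to be found in the camera images.
- case: The case to file: plain cardboard block 50 mm (its x) by 28 mm (its y), 95 mm tall, about 120 g, the middle one in height of three; starts upright on the desk. Origin at the centre of its underside, z up. A thin dark seam runs round it near the top; white paper labels on its broad faces and top, as on the other two cases.
- box: Plywood index box, fixed to the desk, outside 132 mm (x) by 176 mm (y) by 110 mm high, walls 6 mm, floor 6 mm thick (lid not counted). Origin at the centre of its underside; its -x side faces roughly towards the robot. Inside 120 mm by 164 mm. The fixed end wall is the -y end (inner face at y = -82 mm in the box's frame); the follower slides along y in front of it.
- fixed_end (a point): Point on the inner face of the box's fixed (-y) end wall, on the middle line, 36 mm above the desk; axes as the box's.
- follower (a joint): Travel in m of the sprung follower, 0 at rest to 0.05, growing as it is pushed in the box's +y direction away from the fixed end. At rest the gap between it and the fixed end is 16 mm, so a case 28 mm thick pushes it to about 0.012. Spring: about 3 N at rest and 60 N/m more as it is pushed back.
- follower_face (a point): Centre of the follower's upright face that looks towards the fixed end (-y), 36 mm above the desk; axes as the box's. The steel follower is 112 mm wide in x; its face is upright from 9 to 63 mm above the desk, and above that a lip flares away from the fixed end (leaning back about 38 degrees from upright) to its top edge at 98 mm, so that the mouth is about 44 mm wide at the top.
- lid (a joint): Angle in rad of the box's lid: 0 = shut (level on the rim), 1.57 = upright, up to 2.3 = leaning back. Starts leaning back. A stiff friction hinge (about 0.17 N m, roughly 1.5 N at the free edge) keeps it where it is left.
- lid_hinge (a point): Middle of the hinge line, along the box's +x (far) rim, 110 mm above the desk; axes as the box's, the hinge runs along y.
- lid_edge (a point): Middle of the lid's free edge, 132 mm from the hinge, in mid thickness. The lid is a plain plywood plate 136 mm by 180 mm, 8 mm thick, with no handle; its outer face is the one that is on top when shut and looks away from the robot while it stands open. The hinge line lies on its inner face.
- case_big: Bystander: taller cardboard case 66 by 40 mm, 115 mm tall. Origin under its centre.
- case_low: Bystander: lower cardboard case 66 by 34 mm, 55 mm tall. Origin under its centre.
- glue: Bystander: white glue bottle, 36 mm across, 125 mm tall, between the cases and the box. Origin under its centre.
- mug: Bystander: white mug 80 mm across, 90 mm tall, handle at its +y. Origin under its centre.
- pen_cup: Bystander: black pen cup 68 mm across, 95 mm tall, pens standing up to about 165 mm. Origin under its centre.
- stapler: Bystander: stapler 130 mm long (its x), 50 mm tall. Origin under its centre.
- tape: Bystander: desk tape dispenser 140 by 50 mm, 77 mm tall. Origin under its centre.
There are look-alikes about, which are no part of the job. What is shaped like the box but purple is not meant. Leave any pink look-alike of the case alone.

How it is judged:
By the outcome, as a careful person would: the job done as asked, in the order asked, and still so for the second after the job is handed in, with the robot touching nothing.
It also fails if it takes over 61 s, if anything falls off the work surface, if the arm or the gripper's body presses on something with over 40 N, if the wrist force passes 120 N, or if a joint passes its speed limit or range.

## Robot

A 6-joint arm with a two-finger parallel gripper is mounted at the origin on the work surface. World frame = base frame: x ahead of the robot, y to its left, z up, the work surface at z = 0. Lengths are in m, angles in rad, forces in N, time in s.
With the tool pointing down it reaches from about 0.2 to 0.875 m from the base axis. Payload 3.4 kg.
Tool frame: the origin (TCP) lies between the finger pads; the fingertips stand 25 mm ahead of it and the grasp point (between the pads) lies 6 mm ahead of it (r.nose_length is the z of the fingertips in the tool frame, in m); z points along the fingers, y is the line along which they close (so a half turn about z gives the same grasp; the last joint's range is limited). The gripper opens to 94 mm and grips with 3 to 60 N. Pads are 16 mm wide; open, the fingers measure 119 mm over their backs; the gripper's body (75 mm by 177 mm) begins 78 mm behind the grasp point.
Start: joints at [-0.121, 0.276, 1.505, -0, 1.361, -0.121], TCP at [0.575, -0, 0.23] pointing down, gripper open.
Joint ranges: [-2.89, 2.89], [-0.75, 2.08], [0.22, 2.7], [-1.18, 4.32], [0.11, 2.71], [-2.7, 2.7]. Speed limits (rad/s): [2.57, 2.57, 3.14, 3.14, 3.14, 3.14].

## Interface

Orientations are given as a unit quaternion [w, x, y, z].
In Python, from plant import r, gripper_to, inverse_kinematics, vision, models, telemetry gives the robot as it stands. Calls block until the motion is done:
- r.move_to(position, orientation): joint-space move of the TCP to a pose.
- r.move_l(position, rot=None, vel=0.15, guard=None): straight line of the TCP; rot=None keeps the orientation; vel is the mean speed in m/s. With guard (N) it stops when the force on the tool has changed by that much, and returns True; else False.
- r.movej(angles): joint-space move.
- gripper_to(opening, f_grip=None): finger opening in m; f_grip is the grip in N (None keeps the last); returns when the fingers have stopped.
- r.hold(seconds).
- inverse_kinematics(position, orientation): joint angles nearest the present ones, or None.
- vision.snapshot(name): name is "scene" or "side" or "wrist"; returns the picture (420x560x3 uint8, red, green, blue); there is no depth.
- vision.get_calibration(name): a dict with "fx", "fy", "cx", "cy" (pixels), "position" and "orientation" of the camera in the world. Camera axes: x right, y down, z forward; pixel columns grow to the right and rows downward; lengths in m; the calibration is good to about 2 mm. The wrist camera is an equidistant fisheye: a pixel r from the principal point sees the ray r / f radians off the axis. A picture is of the moment at which its call begins: read the wrist's pose just before it. get_calibration takes no time and is no camera call; for the wrist camera it gives the pose at the moment of the call.
A pose or a line that the arm cannot do raises r.PlanningError and nothing moves.
- r.sign_off(): hands the job in; it is judged then, once.
Trained networks look in the newest picture that a camera, given by its name, has taken for a name from the list of things; names that differ only in an ending like _2 or _b are one class to them, and where a whole thing is asked for, a point or a joint stands for the part that bears it (a point fixed in the world has none). Each returns a list of dicts, best first, with "score" (0 to 1); they miss things now and then, are a little off and sometimes report something else, mostly with a low value. They report only what shows in the picture. A call takes as long as a camera call. They do not tell look-alikes from the thing itself.
- models.boxes_of(thing, camera): "at" ([x, y, z] in m, in world coordinates, good to about 4 mm: the middle of the surface that is visible of it).
- models.regions_of(thing, camera): "pixels" (420x560 bool, what is visible of it).
- models.mark_of(thing, camera): "at" ([x, y, z] in m, in world coordinates, good to about 4 mm: a listed point, or the origin of a listed thing).
Readings, each from a call of its own:
- telemetry.current_t(): time.
- telemetry.current_joints(): joint angles.
- telemetry.current_dq(): joint speeds.
- telemetry.current_joint_efforts(): joint torques, N m.
- telemetry.current_ee_pos(): TCP position.
- telemetry.current_tool_rot(): TCP orientation.
- telemetry.current_wrist_force(): force on the tool from outside, world axes, zero at the start.
- telemetry.current_torque(): the same for the moment, N m.
- telemetry.current_opening(): finger opening in m.
- telemetry.current_finger_force(): force on a finger pad.
Only numpy, scipy, OpenCV 4.12 (cv2) and the standard library are available. Lean on these libraries where they do the work, as an engineer would, in place of code of your own. Each camera call takes 0.05 s, during which the arm holds its last target. There are 200 camera calls.

## Working session

There is one attempt and no reset: what is moved stays moved. The work goes in short steps, each a Python script; the robot and the scene stay as the last script left them, time stands still between calls to the robot, and variables do not carry over. Pictures are saved under pics/ and viewed, at most 10 in all, crops included, and the job is handed in when it is done.

```bash
mkdir -p pics; ls
cat > h.py <<'E'
import numpy as np, cv2
from scipy.spatial.transform import Rotation as R
from plant import r, gripper_to, inverse_kinematics, vision, models, telemetry as T
def q(Rm):
    x=R.from_matrix(Rm).as_quat(); return np.array([x[3],x[0],x[1],x[2]])
def mat(qq): return R.from_quat([qq[1],qq[2],qq[3],qq[0]]).as_matrix()
def snap(n,f=None):
    im=vision.snapshot(n)
    if f: cv2.imwrite('pics/'+f,cv2.cvtColor(im,cv2.COLOR_RGB2BGR))
    return im
def proj(n,P):
    c=vision.get_calibration(n); p=mat(c['orientation']).T@(np.array(P)-c['position'])
    if n=='wrist':
        t=np.arctan2(np.hypot(p[0],p[1]),p[2]); a=np.hypot(p[0],p[1])
        return np.array([c['cx']+c['fx']*t*p[0]/a,c['cy']+c['fy']*t*p[1]/a])
    return np.array([c['cx']+c['fx']*p[0]/p[2],c['cy']+c['fy']*p[1]/p[2]])
def unproj(n,u,z):
    c=vision.get_calibration(n); d=np.array([(u[0]-c['cx'])/c['fx'],(u[1]-c['cy'])/c['fy'],1.])
    if n=='wrist':
        t=np.hypot(d[0],d[1]); s=np.sin(t)/max(t,1e-9); d=np.array([d[0]*s,d[1]*s,np.cos(t)])
    d=mat(c['orientation'])@d; return c['position']+d*(z-c['position'][2])/d[2]
E
python3 - <<'E'
from h import *
np.set_printoptions(precision=3,suppress=True)
a=snap('scene','a.png');b=snap('side','b.png')
cv2.imwrite('pics/c.png',cv2.cvtColor(cv2.resize(a,(800,600)),cv2.COLOR_RGB2BGR))
for cam in('scene','side'):
  print(cam, vision.get_calibration(cam)['position'])
  for t in 'case box fixed_end follower_face lid_hinge lid_edge case_big case_low glue mug pen_cup stapler tape'.split():
    print(t,[(round(o['score'],2),o['at'],proj(cam,o['at']).round()) for o in models.mark_of(t,cam)])
print(T.current_t())
E
```

```text
pics
scene [1.327 0.086 0.776]
case [(0.84, [0.6159, 0.2526, 0.0013], array([398., 287.])), (0.81, [0.4929, 0.2981, -0.0026], array([412., 254.]))]
box [(0.72, [0.4839, -0.1567, -0.0016], array([243., 235.])), (0.68, [0.2701, -0.3181, -0.0007], array([208., 186.]))]
fixed_end []
follower_face []
lid_hinge [(0.86, [0.5485, -0.1597, 0.1064], array([233., 220.])), (0.86, [0.3374, -0.2994, 0.1136], array([203., 168.]))]
lid_edge [(0.88, [0.5846, -0.1615, 0.2345], array([224., 186.])), (0.82, [0.2094, -0.3321, 0.1151], array([205., 144.])), (0.21, [0.4966, 0.2955, -0.0043], array([411., 255.]))]
case_big [(0.57, [0.5922, 0.1674, 0.0022], array([362., 276.])), (0.21, [0.7636, -0.094, 0.0029], array([243., 320.]))]
case_low [(0.6, [0.4584, 0.1387, 0.0018], array([351., 238.]))]
glue [(0.91, [0.5616, 0.0214, -0.0013], array([304., 262.]))]
mug [(0.86, [0.6313, 0.3638, 0.0015], array([447., 297.]))]
pen_cup [(0.69, [0.7613, 0.0773, -0.0008], array([319., 329.])), (0.47, [0.5931, 0.1651, 0.0006], array([361., 276.])), (0.24, [0.4951, 0.2988, -0.0035], array([412., 255.]))]
stapler [(0.78, [0.7
[... 822 characters left out ...]
7, 0.1118], array([163., 276.])), (0.61, [0.5853, -0.1674, 0.2369], array([313., 174.]))]
case_big [(0.74, [0.5905, 0.1733, 0.0005], array([288., 179.])), (0.41, [0.5853, -0.1666, 0.2373], array([313., 173.]))]
case_low [(0.9, [0.4573, 0.1448, -0.0018], array([248., 189.]))]
glue [(0.55, [0.5546, 0.027, -0.0007], array([286., 207.]))]
mug [(0.72, [0.6303, 0.3629, -0.0008], array([289., 150.]))]
pen_cup [(0.91, [0.7579, 0.081, 0.0031], array([346., 189.]))]
stapler [(0.63, [0.76, -0.0993, 0.0024], array([364., 224.]))]
tape [(0.68, [0.7618, 0.0764, 0.0033], array([347., 190.])), (0.61, [0.5111, -0.4193, 0.0029], array([303., 319.])), (0.54, [0.4803, -0.1606, -0.002], array([272., 250.]))]
1.4
```

View pics/c.png

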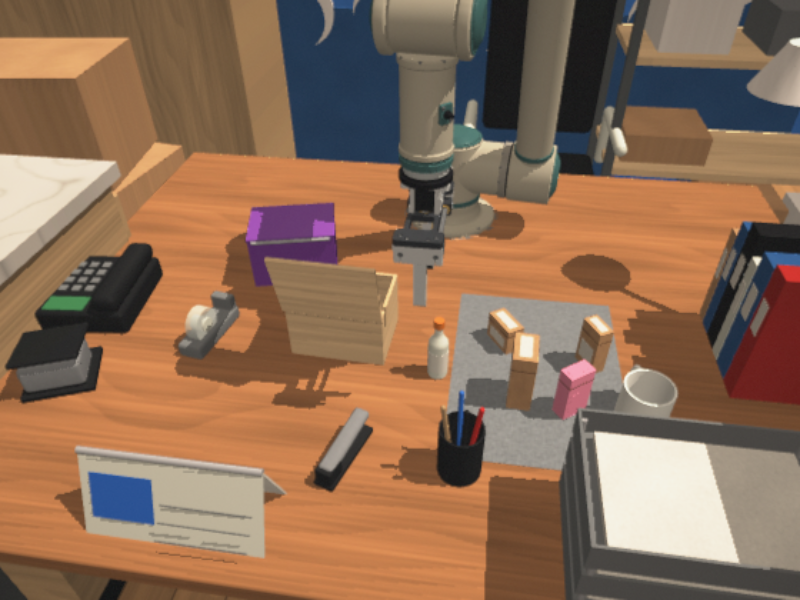

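View pics/b.png

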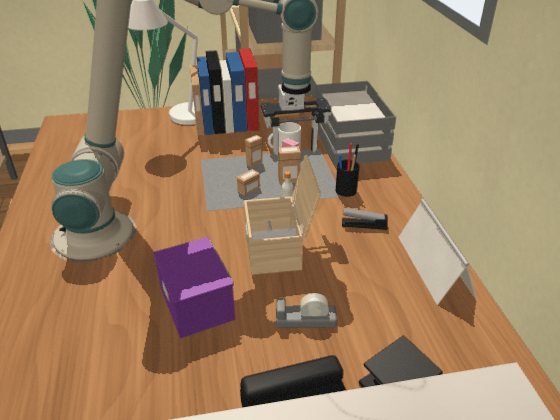

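The three brown cases in the scene view (560x420 px) are:
- low at (351,237)
- big at (362,276)
- the third at (412,254)

The pink one at (398,287) is the look-alike. The brown one at (412,254), about (0.494, 0.298), is between the other two in height, so it fits. The box is the plywood one at (243,235); the purple one is a decoy. Next I'll confirm from the wrist camera.

Run:
```python
from h import *
np.set_printoptions(precision=4,suppress=True)
Q=T.current_tool_rot(); print(mat(Q)); 
c=vision.get_calibration('wrist'); print(c, mat(Q).T@(c['position']-T.current_ee_pos()))
r.move_to([0.47,-0.12,0.30],Q)
im=snap('wrist','w1.png')
for t in 'box fixed_end follower_face lid_hinge lid_edge glue'.split():
    print(t,[(round(o['score'],2),o['at'],proj('wrist',o['at']).round()) for o in models.mark_of(t,'wrist')])
r.move_to([0.46,0.27,0.26],Q)
im=snap('wrist','w2.png')
for t in 'case case_big case_low'.split():
    print(t,[(round(o['score'],2),o['at'],proj('wrist',o['at']).round()) for o in models.mark_of(t,'wrist')])
print(T.current_t())
```

```text
[[ 0.      1.      0.0001]
 [ 1.     -0.      0.    ]
 [ 0.      0.0001 -1.    ]]
{'fx': 325.19226210127806, 'fy': 325.19226210127806, 'cx': 276.38080003679056, 'cy': 206.55859268158926, 'position': array([0.5758, 0.0826, 0.3845]), 'orientation': array([ 0.1418,  0.9899, -0.0006, -0.0004])} [ 0.0826  0.0008 -0.154 ]
box [(0.96, [0.2694, -0.3205, -0.0017], array([158., 292.])), (0.62, [0.4862, -0.1638, 0.0012], array([287., 204.])), (0.25, [0.4829, -0.2272, 0.0366], array([285., 254.]))]
fixed_end [(0.89, [0.4812, -0.2403, 0.035], array([284., 262.]))]
follower_face [(0.8, [0.4834, -0.2252, 0.0328], array([285., 252.]))]
lid_hinge [(0.8, [0.5452, -0.1616, 0.1138], array([343., 229.])), (0.71, [0.3335, -0.3041, 0.1097], array([175., 325.]))]
lid_edge [(0.91, [0.5828, -0.1626, 0.2353], array([414., 280.]))]
glue [(0.73, [0.5646, 0.0262, 0.0001], array([344.,  71.]))]
case [(0.95, [0.4962, 0.2901, -0.0011], array([304., 162.])), (0.55, [0.6168, 0.2519, 0.0002], array([390., 191.]))]
case_big [(0.69, [0.5923, 0.1716, 0.006], array([370., 248.]))]
case_low [(0.71, [0.4607, 0.1406, 0.0007], array([276., 267.]))]
4.1417
```

View pics/w1.png

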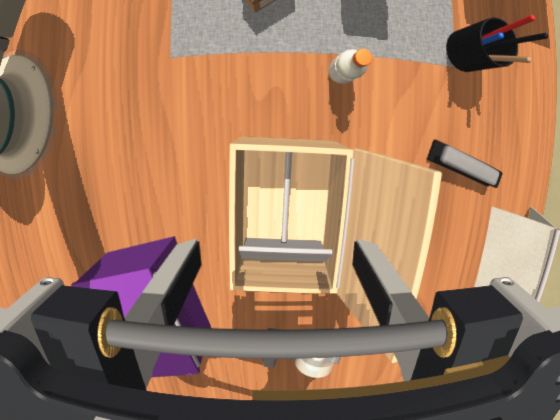

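View pics/w2.png

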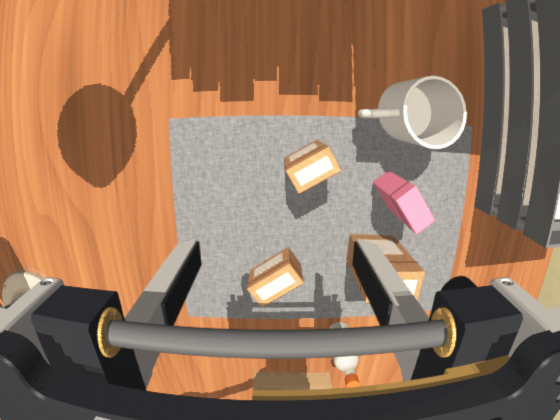

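The box interior shows at (290,215), with the follower lip at (285,252) and the fixed end at (284,290), the far side in this view. In the other picture the middle case's top is at (312,170), the pink look-alike is at (405,203), low is at (275,280) and big is at (395,275). I'll make one enlarged crop to confirm and read off the corners.

Run:
```python
import cv2,numpy as np
b=cv2.imread('pics/w2.png'); a=cv2.imread('pics/w1.png')
A=cv2.resize(b[125:225,270:350],None,fx=5,fy=5,interpolation=cv2.INTER_CUBIC)
B=cv2.resize(a[130:300,220:365],None,fx=2.76,fy=2.94,interpolation=cv2.INTER_CUBIC)
cv2.imwrite('pics/crop.png',np.hstack([A,B[:500]]))
```

```text
(no output)
```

View pics/crop.png

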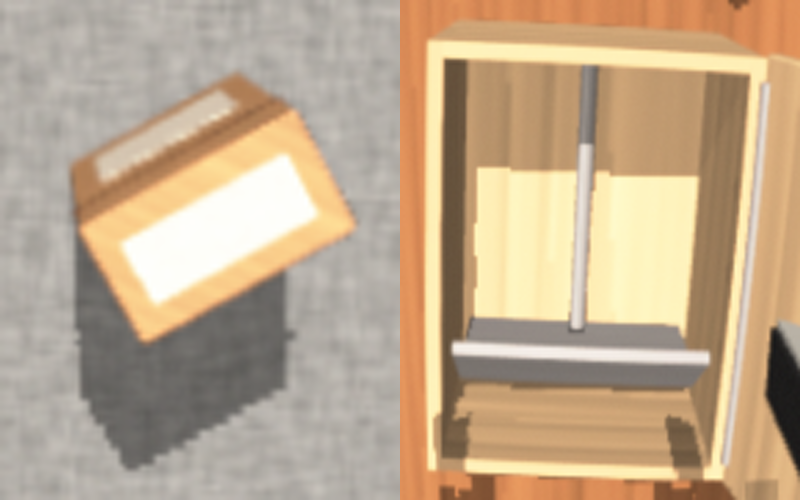

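```bash
cat >> h.py <<'E'
R0=np.array([[0,1,0],[1,0,0],[0,0,-1.]])
def down(a): return q(R.from_euler('z',a).as_matrix()@R0)
def tf(): return T.current_wrist_force().round(1) if hasattr(T.current_wrist_force(),'round') else np.round(T.current_wrist_force(),1)
E
python3 - <<'E'
from h import *
np.set_printoptions(precision=4,suppress=True)
C=np.array([unproj('wrist',(270+u/5,125+v/5),.095) for u,v in[(80,228),(295,108),(355,228),(147,342)]])
print(C,C.mean(0),[np.linalg.norm(C[i]-C[(i+1)%4]) for i in range(4)])
l=(C[1]-C[0])+(C[2]-C[3]); s=(C[1]-C[2])+(C[0]-C[3])
print(np.degrees(np.arctan2(l[1],l[0])),np.degrees(np.arctan2(s[1],s[0]))-90)
off=np.array([0.47,-0.12,0.30])-T.current_ee_pos()
B=np.array([unproj('wrist',(220+u/2.76,130+v/2.94),.11-off[2])+off for u,v in[(28,40),(368,60),(325,470),(30,470)]])
print(B,B.mean(0),[np.linalg.norm(B[i]-B[(i+1)%4]) for i in range(4)])
for i,j in((0,1),(3,2),(3,0),(2,1)):
  d=B[j]-B[i]; print(np.degrees(np.arctan2(d[1],d[0])))
E
```

```text
[[0.4707 0.2955 0.095 ]
 [0.5132 0.3199 0.095 ]
 [0.5262 0.2958 0.095 ]
 [0.4843 0.2721 0.095 ]] [0.4986 0.2958 0.095 ] [np.float64(0.049055763495651876), np.float64(0.027364209211671934), np.float64(0.04811960167220636), np.float64(0.0271264469613027)]
29.685746780403456 29.282700835177735
[[ 0.4215 -0.0682  0.11  ]
 [ 0.5536 -0.0752  0.11  ]
 [ 0.546  -0.2457  0.11  ]
 [ 0.4141 -0.2446  0.11  ]] [ 0.4838 -0.1584  0.11  ] [np.float64(0.13231263949345243), np.float64(0.17062573021539745), np.float64(0.13187980252435422), np.float64(0.17656375851564188)]
-3.0311009667427893
-0.45267414326133837
87.60316884944353
87.43505329661109
```

Measured case: centre (0.498, 0.295), yaw 29.5°, and a 49 x 27 mm top at 95 mm height, which matches the target. Box: centre (0.484, -0.159), yaw -2.6°. Now I'll grasp it.

Run:
```python
from h import *
np.set_printoptions(precision=4,suppress=True)
a=np.radians(29.5); p=np.array([0.498,0.2953])
gripper_to(0.08)
r.move_to([*p,0.17],down(a))
print(r.move_l([*p,0.091],vel=0.12,guard=8))
gripper_to(0.04,f_grip=40)
print(T.current_opening(),T.current_finger_force())
r.move_l([*p,0.31],vel=0.25)
print(T.current_opening(),T.current_ee_pos())
b=np.radians(-2.6); Rb=R.from_euler('z',b).as_matrix()
P=np.array([.484,-.159,0])+Rb@[-.014,-.082+.014+.004,0]
r.move_to([P[0],P[1],0.31],down(b))
print(T.current_t(),T.current_ee_pos(),tf(),T.current_opening())
r.move_l([P[0],P[1],0.225],vel=0.15)
snap('side','s1.png');w=snap('wrist','w3.png')
for c in('side','wrist'):
  print([(round(o['score'],2),o['at']) for o in models.mark_of('case',c)],[(round(o['score'],2),o['at']) for o in models.mark_of('fixed_end',c)])
s=cv2.imread('pics/s1.png')[130:290,180:380]
cv2.imwrite('pics/v1.png',np.hstack([cv2.resize(s,(380,304)),cv2.resize(cv2.imread('pics/w3.png'),(405,304))]))
```

```text
False
0.04968812154459853 39.98703181743622
0.04943780313690356 [0.4972 0.2949 0.3084]
9.425 [ 0.4675 -0.2215  0.31  ] [ 0.7 -0.5 -1.1] 0.04953684565811451
[(0.57, [0.4641, -0.2191, 0.1346])] [(0.91, [0.4811, -0.2426, 0.0369]), (0.9, [0.2893, -0.3984, 0.0386])]
[(0.73, [0.468, -0.2216, 0.1331]), (0.37, [0.5844, -0.1656, 0.2332])] [(0.7, [0.4801, -0.2403, 0.0341])]
```

View pics/v1.png

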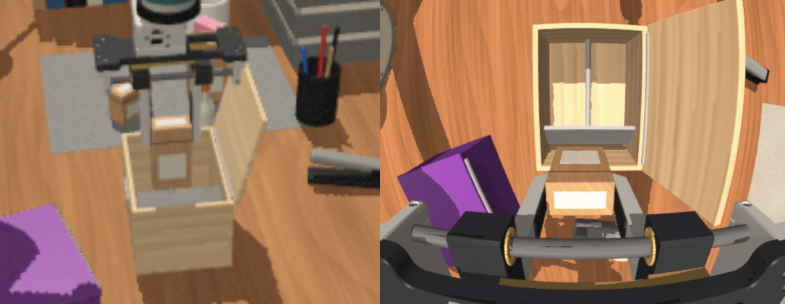

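The case is held straight at 0.0495 m opening, its bottom over the mouth between the fixed end and the follower lip (right half, around (583,180)). Inserting.

Run:
```python
from h import *
np.set_printoptions(precision=4,suppress=True)
p=T.current_ee_pos(); p=np.array([.4675,-.2218,0])
for z in(.19,.16,.13,.105):
  g=r.move_l([p[0],p[1],z],vel=0.08,guard=25); print(z,g,T.current_ee_pos(),tf(),np.round(T.current_torque(),2))
  if g: break
else:
  g=r.move_l([p[0],p[1],.093],vel=0.03,guard=10); print(g,T.current_ee_pos(),tf())
snap('side','s2.png')
w=snap('wrist','w4.png')
print([(o['score'],o['at']) for o in models.mark_of('case','wrist')],[(o['score'],o['at']) for o in models.mark_of('follower_face','wrist')],T.current_t())
s=cv2.imread('pics/s2.png')[130:290,180:380]
cv2.imwrite('pics/v2.png',np.hstack([cv2.resize(s,(380,304)),cv2.resize(cv2.imread('pics/w4.png'),(405,304))]))
```

```text
0.19 False [ 0.4676 -0.2219  0.19  ] [ 0.1 -0.5 -0. ] [-0.   -0.   -0.02]
0.16 False [ 0.4685 -0.2235  0.1606] [ 1.6 -3.8 -0.2] [-0.97 -0.25 -0.01]
0.13 False [ 0.4669 -0.2218  0.1295] [ 0.5 -3.7 -4.2] [-1.    0.11 -0.03]
0.105 False [ 0.4672 -0.2216  0.1046] [-0.4 -4.  -3.3] [-0.89  0.05 -0.01]
True [ 0.4681 -0.2229  0.097 ] [-1.3 -2.   2.9]
[(0.59, [0.4669, -0.2272, 0.0049])] [(0.92, [0.4819, -0.2124, 0.0372])] 13.0917
```

View pics/v2.png

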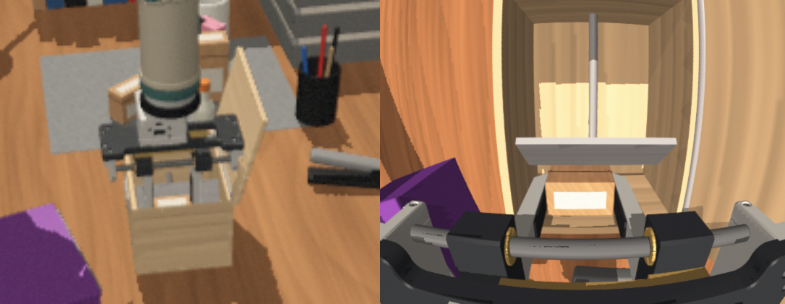

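The case sits on the floor (contact at z = 0.097, as expected) in front of the pushed-back follower. Next I press it to the end wall and release.

Run:
```python
from h import *
np.set_printoptions(precision=4,suppress=True)
b=np.radians(-2.6); Rb=R.from_euler('z',b).as_matrix()
p=np.array(T.current_ee_pos()); p[2]=.0978
g=r.move_l(p+Rb@[0,-.012,0],vel=0.03,guard=9); print(g,T.current_ee_pos(),tf(),np.round(T.current_torque(),2))
p=np.array(T.current_ee_pos())
g=r.move_l([p[0],p[1],.094],vel=0.02,guard=6); print(g,T.current_ee_pos(),tf())
gripper_to(0.058); r.hold(.2)
print(T.current_opening(),tf(),T.current_ee_pos())
p=np.array(T.current_ee_pos())
print(r.move_l(p+[0,0,.09],vel=0.12,guard=12)); r.move_l([p[0]-.02,p[1]+.04,.30],vel=.25)
w=snap('wrist','w5.png'); snap('side','s3.png')
for t in('case','follower_face','fixed_end','lid_edge','lid_hinge'):
  for c in('wrist','side'):print(t,c,[(round(o['score'],2),o['at']) for o in models.mark_of(t,c)])
print(T.current_t())
s=cv2.imread('pics/s3.png')[190:290,230:340]; w=cv2.imread('pics/w5.png')[100:400,180:480]
cv2.imwrite('pics/v3.png',np.hstack([cv2.resize(s,(396,440)),cv2.resize(w,(400,440))]))
```

```text
True [ 0.4679 -0.2268  0.097 ] [-0.   1.1  3.3] [ 0.19 -0.13  0.07]
True [ 0.4679 -0.2267  0.097 ] [ 0.2 -0.3  4.7]
0.057879390602287806 [ 0.2 -0.2 -0.8] [ 0.4678 -0.2268  0.0968]
False
case wrist [(0.77, [0.4672, -0.2301, 0.0067])]
case side []
follower_face wrist [(0.56, [0.4838, -0.2158, 0.0323])]
follower_face side []
fixed_end wrist []
fixed_end side [(0.93, [0.2929, -0.3967, 0.0385]), (0.72, [0.4819, -0.2452, 0.0363])]
lid_edge wrist [(0.93, [0.5854, -0.1638, 0.2346]), (0.86, [0.2089, -0.3331, 0.1145])]
lid_edge side [(0.77, [0.5838, -0.1663, 0.2356]), (0.59, [0.2055, -0.3298, 0.1123])]
lid_hinge wrist [(0.94, [0.5443, -0.1658, 0.1094]), (0.92, [0.33, -0.305, 0.1085])]
lid_hinge side [(0.97, [0.5494, -0.1645, 0.1143]), (0.88, [0.3335, -0.2991, 0.1073])]
16.2917
```

View pics/v3.png

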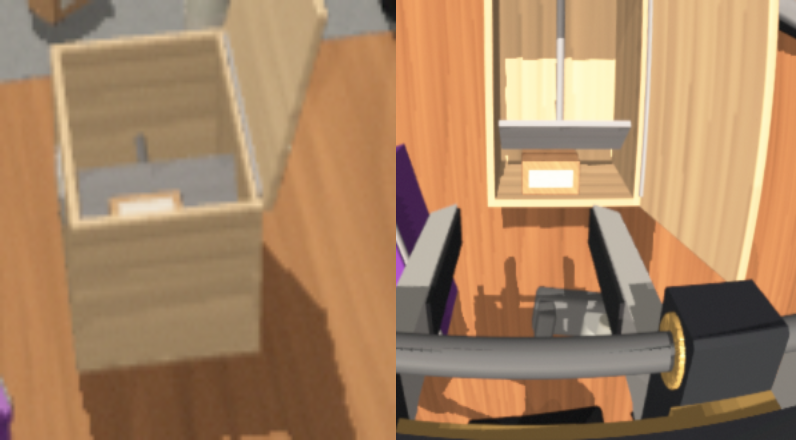

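The case stands parallel against the end wall, with its top at (550,178) in the right half, and the follower lip behind it is holding it. Now I go round behind the lid and swing it over along its arc.

Run:
```python
from h import *
np.set_printoptions(precision=4,suppress=True)
u=180+(550-396)/1.3333
print('case top edges y',[unproj('wrist',(u,100+v/1.4667),.101)[1].round(4) for v in(163,193)])
b=np.radians(-2.6); Rb=R.from_euler('z',b).as_matrix(); H=np.array([.549,-.162,.110])
def tcp(cx,cz): return H+Rb@[cx+.008,0,cz]+[0,0,.025]   # fingertip -x corner, relative to hinge
p=np.array(T.current_ee_pos())
r.move_l([p[0],p[1],.40],vel=.25); gripper_to(0.0,f_grip=10)
s=tcp(.095,.10); D=down(b+np.pi/2)
if inverse_kinematics(s,D) is None: D=down(b-np.pi/2)
r.move_to([s[0],s[1],.40],D); r.move_l(s,vel=.2,guard=10)
print(T.current_t(),T.current_joints(),tf())
print(r.move_l(tcp(.06,.10),vel=.12,guard=12),r.move_l(tcp(.008,.10),vel=.07,guard=15),tf(),T.current_ee_pos())
snap('side','s4.png')
print([(round(o['score'],2),o['at']) for o in models.mark_of('lid_edge','side')],T.current_t())
cv2.imwrite('pics/v4.png',cv2.resize(cv2.imread('pics/s4.png')[100:300,180:420],(720,600)))
```

```text
case top edges y [np.float64(-0.214), np.float64(-0.2389)]
20.0333 [-0.3538  0.4219  1.2665 -0.      1.4506 -1.8789] [0.8 1.  0.2]
False False [-0.   0.4  0. ] [ 0.5645 -0.1627  0.2347]
[(0.9, [0.5493, -0.1635, 0.2435]), (0.82, [0.2033, -0.3337, 0.1131]), (0.55, [0.7581, 0.0784, 0.0024])] 21.4667
```

View pics/v4.png

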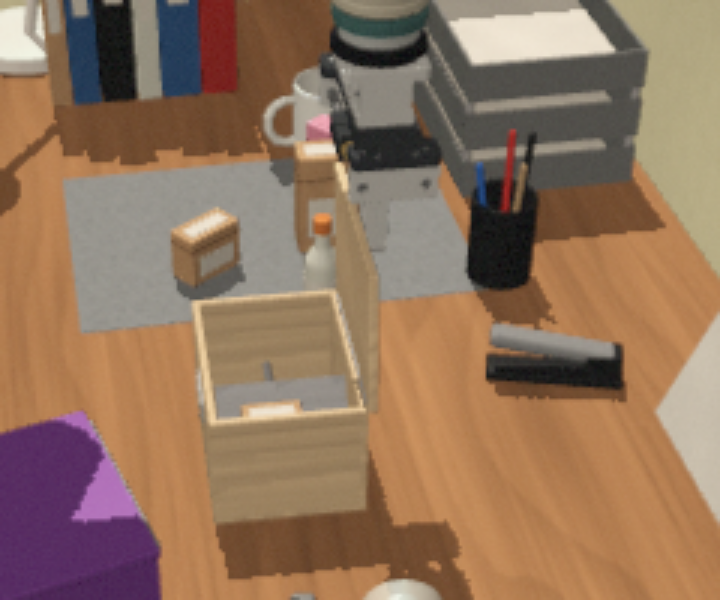

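The lid is now about upright, its edge around (345,170), with the closed fingers behind it. Now I lower it along the arc.

Run:
```python
from h import *
np.set_printoptions(precision=4,suppress=True)
b=np.radians(-2.6); Rb=R.from_euler('z',b).as_matrix(); H=np.array([.549,-.162,.110])
def tcp(cx,cz): return H+Rb@[cx+.008,0,cz]+[0,0,.025]
for th in np.linspace(1.57,0.07,13)[1:]:
  c,s=np.cos(th),np.sin(th)
  g=r.move_l(tcp(-.10*c+.008*s,.10*s+.008*c),vel=.06,guard=12)
  print(round(th,2),g,tf())
  if g: break
else:
  print(r.move_l(tcp(-.10,-.002),vel=.02,guard=5),T.current_ee_pos(),tf())
  p=np.array(T.current_ee_pos()); r.hold(.2); r.move_l(p+[0,0,.12],vel=.15)
  r.move_l(p+[-.02,.10,.2],vel=.25)
  r.hold(.3)
a=snap('side','s5.png'); snap('scene','f5.png')
for c in('side','scene'):
  for t in('lid_edge','glue','case_big','case_low'):print(t,[(round(o['score'],2),o['at']) for o in models.mark_of(t,c)])
print(T.current_t())
cv2.imwrite('pics/v5.png',np.hstack([cv2.resize(cv2.imread('pics/s5.png')[140:300,200:360],(400,400)),cv2.resize(cv2.imread('pics/f5.png')[150:310,180:340],(400,400))]))
```

```text
1.44 False [-0.9 -0.5 -0.4]
1.32 False [1.1 0.2 0.2]
1.2 False [ 0.2 -0.6  0.3]
1.07 False [ 0.1  0.2 -0.1]
0.94 False [ 0.6 -0.4 -0.4]
0.82 False [-0.3  0.1 -0.3]
0.7 False [ 0.2 -0.  -0.3]
0.57 False [-0.1  0.2  0.1]
0.45 False [-0.2 -0.4  0.7]
0.32 False [-0.3 -0.8  0.9]
0.2 False [-0.7 -0.2 -0.3]
0.07 False [ 1.  -0.6 -0.3]
True [ 0.4576 -0.158   0.1432] [-0.6  0.1  4.9]
lid_edge [(0.68, [0.204, -0.3336, 0.1123]), (0.67, [0.4165, -0.1597, 0.113])]
glue []
case_big [(0.56, [0.5903, 0.173, 0.0016])]
case_low [(0.96, [0.4573, 0.145, -0.0])]
lid_edge [(0.91, [0.418, -0.1525, 0.1117]), (0.84, [0.2061, -0.3334, 0.1139]), (0.68, [0.5151, -0.4209, -0.0011])]
glue [(0.74, [0.56, 0.0224, 0.0006]), (0.35, [0.5133, -0.4205, 0.0014])]
case_big [(0.67, [0.59, 0.1675, 0.0012])]
case_low [(0.72, [0.4564, 0.1398, 0.0006])]
28.8833
```

View pics/v5.png

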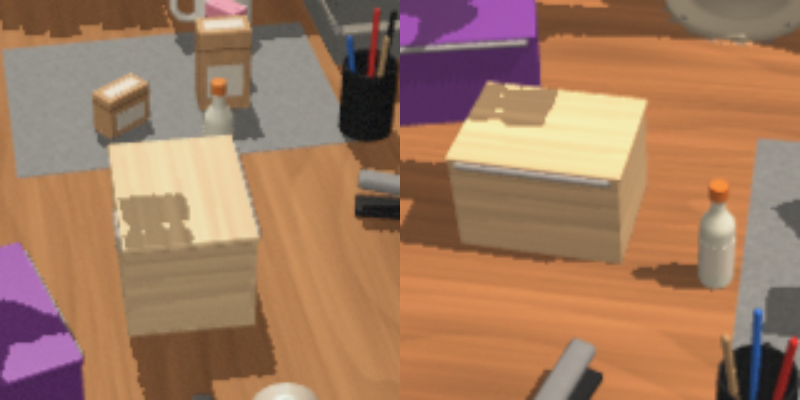

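The lid lies flat on the rim in both views. The fingertip stopped at 0.118 m, which is exactly the shut height, and the bystanders stand where they were.

```bash
python3 -c "
from h import *
print(r.sign_off(),T.current_t())"
```

```text
the job is handed in; nothing more can be done
the job is handed in; nothing more can be done
```

The middle-height case is filed upright against the fixed end wall with the follower holding it, the lid is fully shut, and the job was handed in at about 29 s of robot time.

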